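# Pack the mini cutters into the bail jar, latch it and slide it home under the riser

### The arm

A 6-joint arm with a two-finger parallel gripper is mounted at the origin on the work surface. World frame = base frame: x ahead of the robot, y to its left, z up, the work surface at z = 0. Lengths are in m, angles in rad, forces in N, time in s.
With the tool pointing down it reaches from about 0.425 to 0.95 m from the base axis. Payload 14.7 kg.
Tool frame: the origin (TCP) lies between the finger pads; the fingertips stand 14 mm ahead of it and the grasp point (between the pads) lies 5 mm behind it; z points along the fingers, y is the line along which they close (so a half turn about z gives the same grasp; the last joint's range is limited). The gripper opens to 85 mm and grips with 20 to 120 N. Pads are 22 mm wide; open, the fingers measure 114 mm over their backs; the gripper's body (76 mm by 85 mm) begins 54 mm behind the grasp point. The pads swing forward as they close: fully open they stand 13 mm farther back than shut.
Start: joints at [-1.152, 0.48, 1.596, -0, 1.065, -0.047], TCP at [0.292, -0.581, 0.245] pointing down, gripper open.
Joint ranges: [-2.75, 2.75], [-0.82, 2.05], [0.23, 2.67], [-1.56, 4.7], [0.09, 2.69], [-2.92, 2.92]. Speed limits (rad/s): [1.89, 1.89, 2.39, 3.01, 3.01, 3.01].

### API

Orientations are given as a unit quaternion [x, y, z, w].
In Python, from workcell import sense, grab_frame, get_calibration, close_job gives the robot as it stands.
- The arm moves only by the tool play_rows, never from a script. Its argument "plan" is text: rows parted by semicolons, each of 5 numbers parted by spaces: the finger opening in m, from 0 to 0.0854, then the shift along the world's x, y, z in m, then the turn about the world's z in rad. A call has 1 to 8 rows; each row is the pose to reach, as a shift and turn from the pose commanded when the call began; what a row does not reach only later rows make up. A row lasts 1/8 s, in which the tool goes at most 62.5 mm and 10.7 degrees, less where a joint would pass 70% of its speed; a pose out of reach is approached as far as the arm can. A call with a gripper value outside its range is refused whole. The fingers move at their own pace and stop on an object; "grip_force" is the grip in N (left out, the last holds). Time passes only in rows, so rows that repeat a pose let the fingers close. It gives the time, the measured TCP pose, the force, the opening and the grip force at its end, in the units of the state.
- sense(): the state, without advancing time (a new reading comes with each control period).
- grab_frame(name): name is "scene" or "top" or "wrist"; returns the picture (420x560x3 uint8, red, green, blue); there is no depth.
- get_calibration(name): a dict with "vfov" (degrees; the focal length in pixels is half the picture's height over the tangent of half this angle, whatever the lens; pixels are square), "cx", "cy" (the principal point, pixels), "cam_to_world" (4x4, takes a point from camera to world coordinates). Camera axes: x right, y down, z forward; pixel columns grow to the right and rows downward; lengths in m; the calibration is good to about 2 mm. A picture is of the moment at which its call begins: read the wrist's pose just before it. get_calibration takes no time and is no camera call; for the wrist camera it gives the pose at the moment of the call.
- close_job(): hands the job in; it is judged then, once.
The state is a dict: "t": time; "qpos": joint angles; "qvel": joint speeds; "tau": joint torques, N m; "position": TCP position; "tcp_rot": TCP orientation; "ft_force": force on the tool from outside, world axes, zero at the start; "wrist_torque": the same for the moment, N m; "grip_width": finger opening in m; "grasp_force": force on a finger pad.
Only numpy, scipy, OpenCV 4.12 (cv2) and the standard library are available. Lean on these libraries where they do the work, as an engineer would, in place of code of your own. Each camera call takes 0.05 s, during which the arm holds its last target. There are 200 camera calls.

### The job

Put every mini cookie cutter that is out on the cart into the open glass jar, swing the jar's lid shut, and press the latch lever down past its centre so that it snaps home against the glass. Then slide the latched jar upright along the cart top, between the posts of the little shelf riser and under its deck, until it stands against the steel canister; leave everything else on the cart where it is.

Things in the scene. Friction and masses are not known exactly. Their poses are not given: they have to be found in the camera images.
- square_mid (a point): mini cookie cutter of bright tinplate, a square ring, 36 x 36 mm; body x and y are square to its walls; an open ring of 2 mm strip, 20 mm high, 20 g. The point is its centre, half-way up (10 mm above its underside); z is up when it lies flat on the cart. May be absent
- hexagon_mid (a point): mini cookie cutter of bright tinplate, a six-sided ring, 36 mm across the flats along its y axis, 41 mm corner to corner along x; an open ring of 2 mm strip, 20 mm high, 20 g. The point is its centre, half-way up (10 mm above its underside); z is up when it lies flat on the cart. May be absent
- house_mid (a point): mini cookie cutter of bright tinplate, a house-shaped ring (two parallel walls, flat foot at -x, pointed roof at +x), 34 mm wide across the parallel walls along its y axis, 39 mm long along x (from -18 to +22 mm); an open ring of 2 mm strip, 20 mm high, 20 g. The point is its centre, half-way up (10 mm above its underside); z is up when it lies flat on the cart. May be absent
- oblong_mid (a point): mini cookie cutter of bright tinplate, a rectangular ring, 30 mm wide along its y axis and 44 mm long along x; an open ring of 2 mm strip, 20 mm high, 20 g. The point is its centre, half-way up (10 mm above its underside); z is up when it lies flat on the cart. May be absent
- octagon_mid (a point): mini cookie cutter of bright tinplate, an eight-sided ring, 38 mm across the flats along its x and y axes alike; an open ring of 2 mm strip, 20 mm high, 20 g. The point is its centre, half-way up (10 mm above its underside); z is up when it lies flat on the cart. May be absent
- jar: loose glass bail-lid jar, 0.8 kg with lid; 120 mm diameter to 72 mm up, 114 mm neck, rim at 92 mm, 108 mm high shut. Inside 98 mm across, floor 8 mm up. Origin: centre of its underside; +x to the jar's back (lid hinge), -x to its front (latch), z up. Shut and latched it reaches from 77 mm in front of its axis to 67 mm behind
- lid (a joint): the jar's lid, rad: 0 shut, 1.65 to 1.8 at the start (standing open, a little past upright), stop at 1.85. A glass disc 120 mm across, 11 mm thick at the edge, 16 mm in the middle, 0.13 kg. Slight hinge friction keeps it standing; pushed well past upright towards the front it falls shut by itself
- lid_hinge (a point): the lid's hinge axis (parallel to the jar's y), at 65 mm behind the jar's axis and 92 mm above its underside
- lid_edge (a point): front edge of the lid, the point farthest from the hinge (125 mm from it), mid-thickness
- latch (a joint): lever at the jar's front, rad: 0 open (pointing forward, 50 degrees above level), grows as it is pressed down; its spring pushes it back up below 1.1, snaps it on above 1.1 to 2.23 = home (pointing down by the glass). About 4 N at the tip. When open, its wire bail stands 45 mm above and 12 mm in front of the pivot; lever home, the bail sits over the lid's front edge and holds the lid
- latch_pivot (a point): pivot of the latch lever, 65 mm in front of the jar's axis and 76 mm above its underside; the pivot line is parallel to the jar's y
- latch_tip (a point): free end of the latch lever, 46 mm from the pivot; steel wire with a 30 mm wide, 24 mm long thumb plate at this end, 4.5 mm thick
- riser: fixed shelf riser: deck 204 x 250 mm, underside 126, top 136 mm up, on 10 mm posts, steel canister beneath, spice jars on top. Origin: on the cart top where the centre of the jar's foot belongs. Open to +y: entry posts at x = -94 and +94 mm, y = +4; deck edge at y = +10; canister face at y = -60 stops the jar, which then sticks out 50 mm past the deck
- cups: nested trio of red measuring cups, 84 mm across, 50 mm high, handles to -x out to 113 mm; stays where it is. Origin: centre of the underside
- sifter: steel flour sifter with a squeeze-lever handle, 104 mm across, 110 mm high, handle to -x out to 103 mm; stays where it is. Origin: centre of the underside
- trivet: round cork trivet, 180 mm across, 10 mm thick; stays where it is. Origin: centre of the underside
- saucepan: small steel saucepan standing on the trivet, 136 mm across, 75 mm high, black handle to +x out to 207 mm; stays where it is. Origin: centre of the underside
- timer: white wind-up kitchen timer, 60 mm across, 64 mm high; stays where it is. Origin: centre of the underside
- salt: white salt pot with a wooden lid, 74 mm across, 64 mm high; stays where it is. Origin: centre of the underside
- spoon: wooden spoon lying on the cart; stays where it is
Mind the look-alikes: they are no part of the job. Leave any blue look-alike of the part that bears square_mid alone. Leave any blue look-alike of the jar alone.

How it is judged:
By the outcome, as a careful person would: the job done as asked, in the order asked, and still so for the second after the job is handed in, with the robot touching nothing.
Of square, hexagon, house, oblong, octagon only 3 to 5 are there at a start; the rules pass over those that are not, and their reading is None.
At some moment in a run one of square, hexagon, house, oblong, octagon may be knocked a few centimetres aside while the robot is not near it.
Once in a run the grip may slacken for a moment while it holds something.
It also fails if it takes over 210 s, if anything falls off the work surface, if the arm or the gripper's body presses on something with over 40 N, if the wrist force passes 120 N, or if a joint passes its speed limit or range.

## Working session

There is one attempt and no reset: what is moved stays moved. The work goes in short steps, Python scripts to look and compute and a tool call to move; the robot and the scene stay as the last step left them, time stands still between calls to the robot, and variables do not carry over. Pictures are saved under pics/ and viewed, at most 16 in all, crops included, and the job is handed in when it is done.

Besides the shell and the picture viewer there is one more tool, called after "Call:" as a command line: name --argument value ..., lists and objects as JSON in quotes. play_rows: Moves the arm, as the interface text tells. Its arguments: {"type":"object","properties":{"plan":{"type":"string"},"grip_force":{"type":"number"}},"required":["plan"]}

```bash
mkdir -p pics
cat > h.py <<'E'
import numpy as np, cv2
from workcell import *
def snap(n,f):
    im=grab_frame(n); cv2.imwrite('pics/'+f,im[:,:,::-1]); return im
def ray(c,u,v,z):
    f=210/np.tan(np.radians(c['vfov'])/2); M=np.array(c['cam_to_world'])
    d=M[:3,:3]@np.array([(u-c['cx'])/f,(v-c['cy'])/f,1]); o=M[:3,3]
    return o+d*(z-o[2])/d[2]
def proj(c,p):
    f=210/np.tan(np.radians(c['vfov'])/2); M=np.array(c['cam_to_world'])
    q=M[:3,:3].T@(np.array(p)-M[:3,3]); return f*q[0]/q[2]+c['cx'],f*q[1]/q[2]+c['cy']
E
python3 - <<'E'
from h import *
for n in('top','scene'):
    im=snap(n,n+'0.png'); c=get_calibration(n); print(n,c)
    if n=='top': cv2.imwrite('pics/top0.png',cv2.resize(im[:,:,::-1],(800,600),interpolation=cv2.INTER_CUBIC))
print(sense())
E
```

```text
top {'vfov': 46.59267624535199, 'cx': 275.29999510187474, 'cy': 207.31898139629564, 'cam_to_world': array([[-1.14097412e-02, -9.76014775e-01,  2.17405100e-01,
         2.66124708e-01],
       [-9.99934346e-01,  1.09065271e-02, -3.51445537e-03,
         9.21235214e-02],
       [ 1.05902575e-03, -2.17430925e-01, -9.76075136e-01,
         1.26418245e+00],
       [ 0.00000000e+00,  0.00000000e+00,  0.00000000e+00,
         1.00000000e+00]])}
scene {'vfov': 54.327327763561385, 'cx': 284.91926914886056, 'cy': 210.81668068619265, 'cam_to_world': array([[ 0.53274382,  0.64818556, -0.54409512,  0.99494057],
       [ 0.84622631, -0.41502472,  0.33414894, -0.22360741],
       [-0.00922241, -0.63844339, -0.76961353,  0.81354359],
       [ 0.        ,  0.        ,  0.        ,  1.        ]])}
{'t': 0.1, 'qpos': array([-1.15161150e+00,  4.80752309e-01,  1.59679121e+00,  5.29912667e-05,
        1.06510177e+00, -4.66155915e-02]), 'qvel': array([ 0.00105322, -0.00181651, -0.0007969 ,  0.00047606, -0.00127313,
       -0.00036422]), 'tau': array([-1.90530962e-03, -9.52256727e+01, -4.31041610e+01, -1.28064348e-04,
        5.27004348e-03, -2.07167710e-05]), 'position': array([ 0.29182525, -0.58042617,  0.2447548 ]), 'tcp_rot': array([ 9.73003948e-01,  2.30787866e-01, -7.47068137e-05, -5.21502271e-04]), 'ft_force': array([ 0.21140071, -0.29552888, -0.5879531 ]), 'wrist_torque': array([-0.03146556,  0.04217072, -0.02957055]), 'grasp_force': 0.0, 'grip_width': 0.08561621697772465}
```

View pics/top0.png

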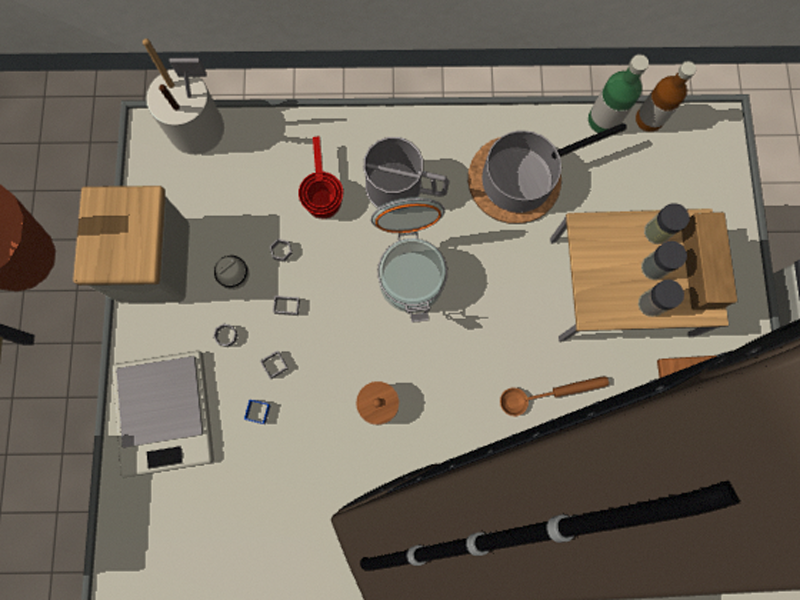

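View pics/scene0.png

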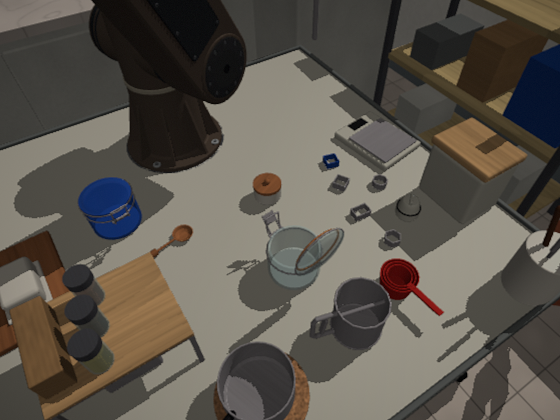

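The four tin rings are at top-view pixels (282,250), (287,306), (227,335) and (275,365). The blue ring at (257,411) is the square's look-alike and the blue jar in the scene view (110,208) is the jar's, so I leave both alone. The clear jar is at (412,275). I'll confirm these in a crop.

Run:
```python
from h import *
a=cv2.imread('pics/top0.png'); im=grab_frame('top')[:,:,::-1]
A=cv2.resize(im[160:295,140:220],None,fx=4.4,fy=4.4,interpolation=cv2.INTER_CUBIC)
B=cv2.resize(im[130:235,250:330],None,fx=5.2,fy=5.2,interpolation=cv2.INTER_CUBIC)
H=600;o=np.zeros((H,800,3),np.uint8);o[:A.shape[0],:A.shape[1]]=A[:H];o[:B.shape[0],370:370+B.shape[1]]=B[:H]
cv2.imwrite('pics/crop1.png',o)
```

```text
(no output)
```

View pics/crop1.png

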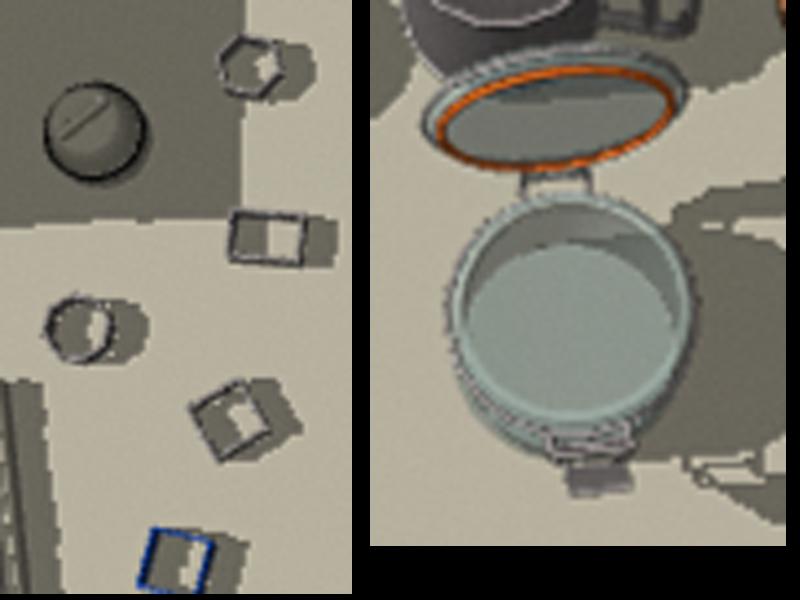

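Run:
```python
from h import *
c=get_calibration('top')
A=lambda x,y,z:ray(c,140+(x+.5)/4.4-.5,160+(y+.5)/4.4-.5,z)
B=lambda x,y,z:ray(c,250+(x-370+.5)/5.2-.5,130+(y+.5)/5.2-.5,z)
T=lambda x,y,z:ray(c,(x+.5)*.7-.5,(y+.5)*.7-.5,z)
P={'sq':[(190,405),(241,381),(269,421),(222,460)],'obl':[(231,210),(306,213),(304,267),(228,263)],
'oct':[(45,330),(115,330),(80,296),(80,363)],'hex':[(219,67),(234,38),(268,40),(283,68),(270,98),(236,96)],'blue':[(152,528),(215,545),(200,594),(138,586)]}
for k,v in P.items():
    w=np.array([A(*p,.02)[:2] for p in v]); e=np.roll(w,-1,0)-w
    print(k,w.mean(0).round(4),'edges',np.linalg.norm(e,axis=1).round(3),np.degrees(np.arctan2(e[:,1],e[:,0])).round(1))
print('rim', [B(*p,.092)[:2].round(4) for p in [(450,310),(692,310),(565,192),(575,422)]])
print('hinge',B(522,185,.092).round(4),B(592,185,.092).round(4),'plate',[B(*p,.108).round(4) for p in [(568,470),(632,468),(572,497),(632,494)]])
print('deck',[T(*p,.136).round(4) for p in [(568,212),(577,331),(727,329)]],'postfeet',T(555,242,0).round(4),T(563,338,0).round(4))
print('tool',np.degrees(2*np.arctan2(.230788,.973)))
```

```text
sq [0.4225 0.3021] edges [0.032 0.029 0.035 0.038] [ -64.9 -144.5  129.9   31.2]
obl [0.5283 0.2831] edges [0.045 0.033 0.045 0.032] [-93.  179.   86.3  -1.7]
oct [0.4747 0.3917] edges [0.041 0.03  0.04  0.029] [ -90.6   46.2 -177.7   47.2]
hex [0.6333 0.2948] edges [0.02  0.021 0.02  0.02  0.021 0.021] [ -25.3  -94.1 -152.   158.3   85.9   30.4]
blue [0.3386 0.331 ] edges [0.038 0.029 0.036 0.034] [-105.5  164.2   82.1  -11.9]
rim [array([0.5736, 0.113 ]), array([ 0.5723, -0.0026]), array([0.6318, 0.0571]), array([0.5182, 0.0543])]
hinge [0.6355 0.0778 0.092 ] [0.6351 0.044  0.092 ] plate [array([0.492 , 0.0584, 0.108 ]), array([0.4926, 0.0287, 0.108 ]), array([0.4792, 0.0568, 0.108 ]), array([0.4803, 0.029 , 0.108 ])]
deck [array([ 0.6615, -0.2112,  0.136 ]), array([ 0.4558, -0.2124,  0.136 ]), array([ 0.4564, -0.4591,  0.136 ])] postfeet [ 0.6497 -0.2192  0.    ] [ 0.466  -0.2226  0.    ]
tool 26.687045407479506
```

Call:
play_rows --plan "0.06 0 0 0.06 0; 0.06 0 0.03 0.11 0; 0.06 0.341 0.875 0.12 1.07; 0.06 0.341 0.875 0.12 1.07; 0.06 0.341 0.875 0.12 1.07; 0.06 0.341 0.875 0.12 1.07; 0.06 0.341 0.875 0.12 1.07; 0.06 0.341 0.875 0.12 1.07" --grip_force 30

```text
t: 1.15
position: [0.4326, -0.2011, 0.3595]
tcp_rot: [0.718, 0.696, 0.0, 0.0]
ft_force: [1.6, -1.0, -0.4]
grip_width: 0.06
grasp_force: 0.0
```

Call:
play_rows --plan "0.06 0.2 0.48 -0.1 0; 0.06 0.2 0.48 -0.1 0; 0.06 0.2 0.48 -0.1 0; 0.06 0.2 0.48 -0.1 0; 0.06 0.2 0.48 -0.1 0; 0.06 0.2 0.48 -0.1 0; 0.06 0.2 0.48 -0.1 0; 0.06 0.2 0.48 -0.1 0"

```text
t: 2.15
position: [0.6215, 0.2522, 0.2644]
tcp_rot: [0.719, 0.695, -0.0, 0.0]
ft_force: [1.1, -0.8, 1.2]
grip_width: 0.0598
grasp_force: 0.0
```

Run:
```python
from h import *
s=sense(); print(s['t'],s['position'],s['tcp_rot'],s['qpos'])
c=get_calibration('wrist'); im=snap('wrist','w1.png'); print(c)
print([np.round(proj(c,p),0) for p in [(.6333,.2948,.02),(.5283,.2831,.02),(.574,.055,.092)]])
snap('top','t1.png')
```

```text
2.15 [0.62151897 0.25224478 0.2643628 ] [ 7.19299363e-01  6.94700229e-01 -1.36630161e-04  7.59192846e-06] [ 3.40420642e-01  4.93346034e-01  1.52338331e+00 -1.40893766e-04
  1.12510567e+00  3.75271579e-01]
{'vfov': 70.75044081695754, 'cx': 279.48053908310055, 'cy': 208.7342185455707, 'cam_to_world': array([[ 9.99397691e-01, -3.30354716e-02, -1.06260318e-02,
         6.23305341e-01],
       [-3.46995602e-02, -9.55216131e-01, -2.93867460e-01,
         3.26644734e-01],
       [-4.42106842e-04,  2.94059180e-01, -9.55787112e-01,
         3.93113409e-01],
       [ 0.00000000e+00,  0.00000000e+00,  0.00000000e+00,
         1.00000000e+00]])}
[array([289., 144.]), array([205., 157.]), array([248., 347.])]
```

View pics/w1.png

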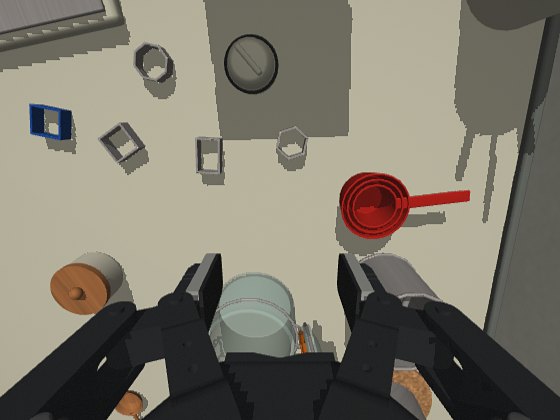

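The wrist view shows the hexagon at (292,143), oblong at (209,155), octagon at (154,62) and square at (122,143). The blue ring is at (50,122). This matches the top-view positions.

Call:
play_rows --plan "0.058 0.012 0.036 -0.05 0; 0.058 0.012 0.036 -0.1 0; 0.058 0.012 0.036 -0.15 0; 0.058 0.012 0.036 -0.17 0; 0.058 0.012 0.036 -0.17 0"

```text
t: 2.88
position: [0.6328, 0.2858, 0.0944]
tcp_rot: [0.719, 0.695, -0.001, -0.0]
ft_force: [-0.4, -0.4, 0.7]
grip_width: 0.0583
grasp_force: 0.0
```

Call:
play_rows --plan "0.058 0.002 0.009 -0.04 0; 0.058 0.002 0.009 -0.077 0; 0.058 0.002 0.009 -0.077 0; 0.03 0.002 0.009 -0.077 0; 0.03 0.002 0.009 -0.077 0; 0.03 0.002 0.009 -0.077 0; 0.03 0.002 0.009 -0.077 0; 0.03 0.002 0.009 -0.037 0" --grip_force 30

```text
t: 3.88
position: [0.6343, 0.2947, 0.058]
tcp_rot: [0.719, 0.695, -0.001, -0.0]
ft_force: [0.7, 0.7, -0.5]
grip_width: 0.0372
grasp_force: 30.4
```

Call:
play_rows --plan "0.03 -0.03 -0.02 0.05 0; 0.03 -0.062 -0.06 0.09 0; 0.03 -0.062 -0.12 0.1 0; 0.03 -0.062 -0.18 0.1 0; 0.03 -0.062 -0.226 0.1 0; 0.03 -0.062 -0.226 0.07 0; 0.03 -0.062 -0.226 0.07 0"

```text
t: 4.75
position: [0.5726, 0.0686, 0.1282]
tcp_rot: [0.72, 0.694, -0.0, -0.0]
ft_force: [-0.3, 0.6, 0.4]
grip_width: 0.0374
grasp_force: 30.4
```

Run:
```python
from h import *
a=snap('wrist','w2.png'); b=grab_frame('scene'); s=sense(); print(s['t'],s['position'],s['grip_width'])
B=cv2.resize(b[180:320,230:380],(600,560),interpolation=cv2.INTER_CUBIC)
cv2.imwrite('pics/s2.png',B[:,:,::-1])
```

```text
4.85 [0.57362647 0.06957255 0.1293396 ] 0.03726253794604906
```

View pics/s2.png

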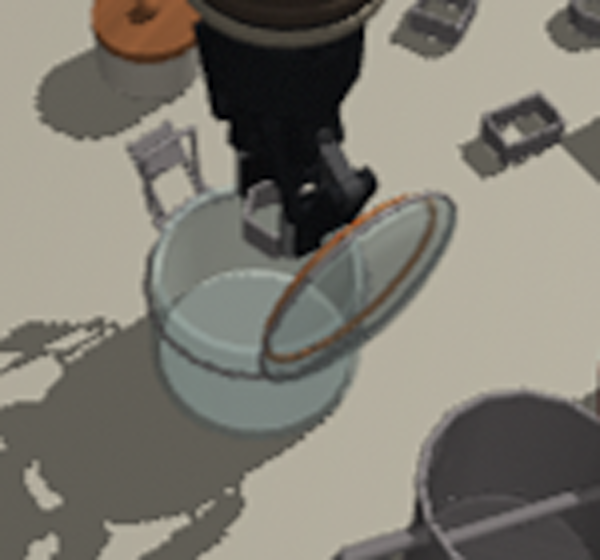

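The hexagon is held over the jar mouth at about (275,215) in the crop. The lid and latch are clear of the gripper.

Call:
play_rows --plan "0.03 0 -0.001 -0.03 0; 0.03 0 -0.001 -0.06 0; 0.03 0 -0.001 -0.062 0; 0.052 0 -0.001 -0.062 0; 0.052 0 -0.001 -0.062 0; 0.052 0 -0.001 -0.02 0; 0.052 0 0.01 0.04 0; 0.052 0 0.04 0.07 0"

```text
t: 5.85
position: [0.5745, 0.109, 0.2023]
tcp_rot: [0.72, 0.694, 0.002, 0.001]
ft_force: [0.6, 0.4, -0.9]
grip_width: 0.0518
grasp_force: 0.0
```

Call:
play_rows --plan "0.058 -0.04 0.06 0 0; 0.058 -0.04 0.12 0 0; 0.058 -0.04 0.17 -0.02 0; 0.058 -0.04 0.17 -0.02 0; 0.058 -0.04 0.17 -0.02 0"

```text
t: 6.48
position: [0.5331, 0.2793, 0.1787]
tcp_rot: [0.719, 0.695, 0.0, 0.0]
ft_force: [1.1, 0.3, -0.5]
grip_width: 0.0582
grasp_force: 0.0
```

Run:
```python
from h import *
c=get_calibration('wrist'); a=snap('wrist','w3.png'); s=sense(); print(s['t'],s['position'],s['ft_force'])
print([np.round(proj(c,p),0) for p in [(.530,.2831,.02),(.4747,.3917,.02),(.4225,.3021,.02)]])
```

```text
6.525 [0.53328218 0.27868326 0.17874071] [-0.47699843 -0.1765814  -0.24297545]
[array([277., 192.]), array([211.,  76.]), array([167., 177.])]
```

View pics/w3.png

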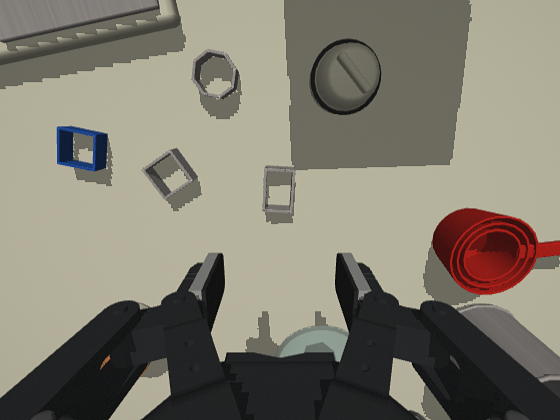

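The wrist view shows the oblong at (279,190), octagon at (215,75) and square at (171,174). All are where I predicted, so nothing has been knocked.

Call:
play_rows --plan "0.056 -0.001 0.006 -0.06 0; 0.056 -0.001 0.006 -0.12 0; 0.056 -0.001 0.006 -0.161 0; 0.056 -0.001 0.006 -0.161 0; 0.024 -0.001 0.006 -0.161 0; 0.024 -0.001 0.006 -0.161 0; 0.024 -0.001 0.006 -0.161 0; 0.024 -0.001 0.006 -0.161 0"

```text
t: 7.52
position: [0.5336, 0.2855, 0.0194]
tcp_rot: [0.719, 0.695, 0.002, 0.001]
ft_force: [0.1, -4.7, 11.2]
grip_width: 0.0294
grasp_force: 30.2
```

Call:
play_rows --plan "0.024 0 0 0.06 0; 0.024 0.02 -0.03 0.12 0; 0.024 0.042 -0.09 0.15 0; 0.024 0.042 -0.15 0.15 0; 0.024 0.042 -0.21 0.15 0; 0.024 0.042 -0.242 0.11 0; 0.024 0.042 -0.242 0.11 0; 0.024 0.042 -0.242 0.11 0"

```text
t: 8.52
position: [0.5748, 0.0434, 0.1283]
tcp_rot: [0.72, 0.694, 0.001, 0.0]
ft_force: [0.3, 0.5, -0.4]
grip_width: 0.029
grasp_force: 29.7
```

Call:
play_rows --plan "0.024 0 -0.004 -0.03 0; 0.024 0 -0.004 -0.058 0; 0.024 0 -0.004 -0.058 0; 0.046 0 -0.004 -0.058 0; 0.046 0 -0.004 -0.058 0; 0.046 0 -0.004 -0.01 0; 0.046 0 0.01 0.05 0; 0.05 -0.03 0.06 0.08 0"

```text
t: 9.52
position: [0.5484, 0.1006, 0.2098]
tcp_rot: [0.72, 0.694, 0.003, 0.002]
ft_force: [1.1, 0.4, 0.1]
grip_width: 0.0503
grasp_force: 0.0
```

Call:
play_rows --plan "0.058 -0.06 0.06 0 0; 0.058 -0.1 0.12 0 0; 0.058 -0.1 0.18 -0.02 0; 0.058 -0.1 0.24 -0.03 0; 0.058 -0.09 0.255 -0.03 0; 0.058 -0.09 0.255 -0.03 0;  0.058 -0.09 0.255 -0.03 0"

```text
t: 10.4
position: [0.4553, 0.3557, 0.1761]
tcp_rot: [0.719, 0.695, 0.0, 0.0]
ft_force: [0.3, -0.4, -0.1]
grip_width: 0.0581
grasp_force: 0.0
```

Run:
```python
from h import *
c=get_calibration('wrist'); a=snap('wrist','w4.png'); s=sense(); print(s['t'],s['position'],s['ft_force'],s['qpos'])
print([np.round(proj(c,p),0) for p in [(.4755,.392,.02),(.424,.3021,.02)]])
B=cv2.resize(a[20:230,100:380],(800,600),interpolation=cv2.INTER_CUBIC); cv2.imwrite('pics/w4c.png',B[:,:,::-1])
```

```text
10.45 [0.4554112  0.35524579 0.17611902] [ 0.34180272 -0.19956224  0.216681  ] [ 6.10033423e-01  4.59439448e-01  1.83449785e+00 -1.23164097e-04
  8.47494370e-01  6.45411785e-01]
[array([300., 159.]), array([252., 247.])]
```

View pics/w4.png

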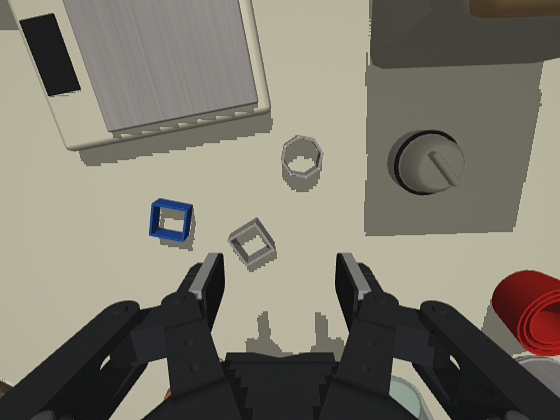

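The wrist view shows the octagon at (302,157) with its flats near the image axes, the square at (252,243) and the blue ring at (171,220).

Call:
play_rows --plan "0.058 0.0215 0.038 -0.03 0; 0.058 0.0215 0.038 -0.09 0; 0.058 0.0215 0.038 -0.155 0; 0.058 0.0215 0.038 -0.155 0; 0.03 0.0215 0.038 -0.155 0; 0.03 0.0215 0.038 -0.155 0; 0.03 0.0215 0.038 -0.155 0; 0.03 0.0215 0.038 -0.155 0"

```text
t: 11.45
position: [0.4783, 0.3947, 0.0228]
tcp_rot: [0.719, 0.695, 0.002, 0.0]
ft_force: [-0.3, -1.3, 14.9]
grip_width: 0.0381
grasp_force: 31.3
```

Call:
play_rows --plan "0.03 0 0 0.06 0; 0.03 0.02 -0.03 0.11 0; 0.03 0.05 -0.08 0.14 0; 0.03 0.08 -0.13 0.15 0; 0.03 0.1 -0.18 0.15 0; 0.03 0.1 -0.24 0.15 0; 0.03 0.1 -0.3 0.15 0; 0.03 0.098 -0.327 0.13 0"

```text
t: 12.45
position: [0.5761, 0.0641, 0.1527]
tcp_rot: [0.72, 0.694, 0.001, 0.001]
ft_force: [0.1, -0.4, -0.9]
grip_width: 0.0379
grasp_force: 30.6
```

Run:
```python
from h import *
b=grab_frame('scene'); s=sense(); print(s['t'],s['position'],s['grip_width'])
B=cv2.resize(b[180:320,230:380],(600,560),interpolation=cv2.INTER_CUBIC)
cv2.imwrite('pics/s3.png',B[:,:,::-1])
```

```text
12.5 [0.57414131 0.06230826 0.14961301] 0.03823427245867759
```

View pics/s3.png

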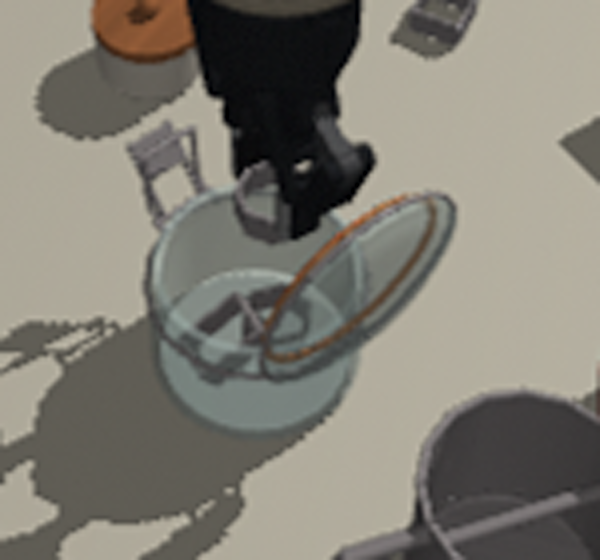

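The crop shows two rings lying in the jar at about (250,315), the octagon held above the mouth, and the jar where it was.

Call:
play_rows --plan "0.03 0 0.004 -0.03 0; 0.03 0 0.004 -0.062 0; 0.03 0 0.004 -0.068 0; 0.03 0 0.004 -0.068 0; 0.054 0 0.004 -0.068 0; 0.054 0 0.004 -0.068 0; 0.054 0 0.004 -0.01 0; 0.054 0 0.01 0.05 0"

```text
t: 13.5
position: [0.5746, 0.0766, 0.2021]
tcp_rot: [0.72, 0.694, -0.0, -0.0]
ft_force: [1.8, 0.4, -0.2]
grip_width: 0.0536
grasp_force: 0.0
```

Call:
play_rows --plan "0.06 -0.04 0.04 0 0.18; 0.06 -0.09 0.08 0 0.36; 0.06 -0.13 0.12 -0.02 0.52; 0.06 -0.13 0.17 -0.03 0.52; 0.06 -0.13 0.19 -0.03 0.52; 0.06 -0.13 0.19 -0.03 0.52;  0.06 -0.13 0.19 -0.03 0.52"

```text
t: 14.38
position: [0.4453, 0.2661, 0.1709]
tcp_rot: [0.517, 0.856, -0.0, 0.0]
ft_force: [-0.0, 0.2, 0.1]
grip_width: 0.0601
grasp_force: 0.0
```

Run:
```python
from h import *
c=get_calibration('wrist'); a=snap('wrist','w5.png'); s=sense(); print(s['t'],s['position'],s['tcp_rot'])
print([np.round(proj(c,p),0) for p in [(.424,.3021,.02)]])
np.savez('pics/c5.npz',**c)
```

```text
14.425 [0.44528409 0.26585547 0.17082147] [ 5.17025393e-01  8.55970056e-01 -5.77318632e-05  6.09144969e-05]
[array([278., 155.])]
```

View pics/w5.png

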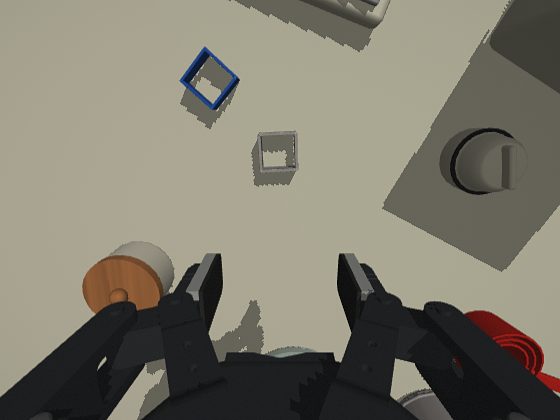

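The square is axis-aligned in this view, with its rim centre at (278.5,151) and the blue one apart at (210,80).

Run:
```python
from h import *
c=get_calibration('wrist'); p=ray(c,278.5,151,.02); s=sense(); print(p,p-s['position'])
```

```text
[0.42245031 0.30500298 0.02      ] [-0.02283378  0.03914751 -0.15082147]
```

Call:
play_rows --plan "0.058 -0.0225 0.0385 -0.03 0; 0.058 -0.0225 0.0385 -0.09 0; 0.058 -0.0225 0.0385 -0.15 0; 0.058 -0.0225 0.0385 -0.15 0; 0.03 -0.0225 0.0385 -0.15 0; 0.03 -0.0225 0.0385 -0.15 0; 0.03 -0.0225 0.0385 -0.15 0; 0.03 -0.0225 0.0385 -0.15 0"

```text
t: 15.42
position: [0.424, 0.3061, 0.0229]
tcp_rot: [0.517, 0.856, 0.002, 0.001]
ft_force: [0.8, -3.5, 18.2]
grip_width: 0.0351
grasp_force: 31.5
```

Call:
play_rows --plan "0.03 0 0 0.06 0; 0.03 0.03 -0.03 0.11 0; 0.03 0.06 -0.08 0.14 -0.18; 0.03 0.09 -0.13 0.15 -0.36; 0.03 0.12 -0.18 0.15 -0.52; 0.03 0.15 -0.23 0.15 -0.52; 0.03 0.151 -0.255 0.13 -0.52; 0.03 0.151 -0.255 0.12 -0.52"

```text
t: 16.42
position: [0.5737, 0.0486, 0.1411]
tcp_rot: [0.72, 0.694, 0.0, 0.0]
ft_force: [-0.4, 0.1, -0.5]
grip_width: 0.0353
grasp_force: 30.1
```

Run:
```python
from h import *
b=grab_frame('scene'); s=sense(); print(s['t'],s['position'],s['grip_width'])
B=cv2.resize(b[140:320,230:430],(600,540),interpolation=cv2.INTER_CUBIC)
cv2.imwrite('pics/s4.png',B[:,:,::-1])
```

```text
16.475 [0.57290786 0.04972981 0.1400028 ] 0.035087028770174285
```

View pics/s4.png

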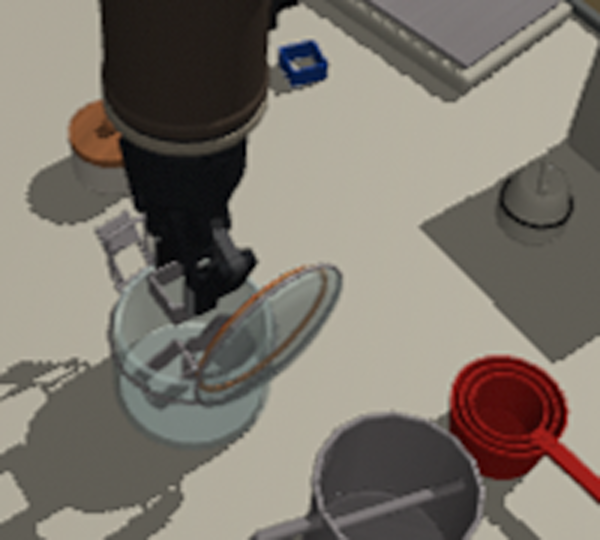

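The octagon is in the jar with the other two, and the square is held above the mouth. I'll release it and then look straight down into the jar.

Call:
play_rows --plan "0.03 0 -0.006 -0.03 0; 0.03 0 -0.006 -0.057 0; 0.03 0 -0.006 -0.057 0; 0.03 0 -0.006 -0.057 0; 0.052 0 -0.006 -0.057 0; 0.052 0 -0.006 -0.057 0; 0.052 0 -0.006 0 0; 0.052 0 -0.006 0.06 0"

```text
t: 17.48
position: [0.573, 0.0444, 0.2018]
tcp_rot: [0.719, 0.695, -0.001, -0.0]
ft_force: [1.5, -0.3, 0.3]
grip_width: 0.0525
grasp_force: 0.0
```

Call:
play_rows --plan "0.05 0 -0.05 0.06 0; 0.05 0 -0.11 0.1 0; 0.05 0.02 -0.14 0.1 0; 0.05 0.02 -0.14 0.1 0; 0.05 0.02 -0.14 0.1 0"

```text
t: 18.1
position: [0.5931, -0.0956, 0.3005]
tcp_rot: [0.72, 0.694, -0.0, -0.0]
ft_force: [-0.9, 0.5, -0.4]
grip_width: 0.0497
grasp_force: 0.0
```

Run:
```python
from h import *
c=get_calibration('wrist'); a=snap('wrist','w6.png'); s=sense(); print(s['t'],s['position'])
snap('top','t6.png')
```

```text
18.15 [ 0.59291889 -0.09495999  0.30023904]
```

View pics/w6.png

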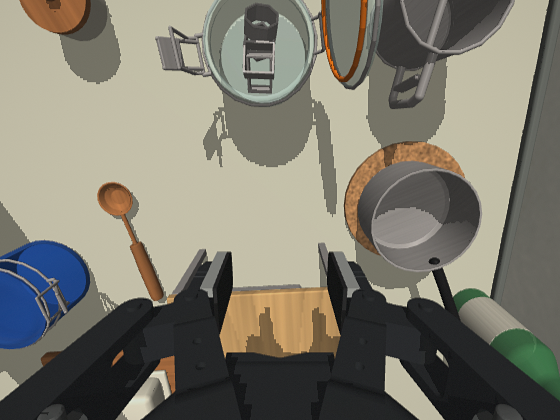

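All four cutters are down inside the jar near (261,50), with the lid still standing open at (347,40). Next I close the lid from behind.

Call:
play_rows --plan "0 0.06 0.02 0.02 0; 0 0.12 0.04 0.02 0; 0 0.122 0.1 0.02 0; 0 0.122 0.16 0.01 0; 0 0.122 0.16 -0.05 0; 0 0.122 0.16 -0.1 0; 0 0.122 0.16 -0.105 0; 0 0.122 0.16 -0.105 0"

```text
t: 19.2
position: [0.7159, 0.0649, 0.1968]
tcp_rot: [0.719, 0.695, 0.0, 0.0]
ft_force: [1.2, 0.0, 0.5]
grip_width: 0.0005
grasp_force: 0.0
```

Call:
play_rows --plan "0 -0.02 0 0 0; 0 -0.04 0 0 0; 0 -0.055 0 0 0; 0 -0.07 0 0 0; 0 -0.085 0 0 0; 0 -0.1 0 0 0; 0 -0.115 0 0 0; 0 -0.13 0 0 0"

```text
t: 20.2
position: [0.5845, 0.0644, 0.1955]
tcp_rot: [0.719, 0.695, -0.0, -0.0]
ft_force: [-0.5, 1.1, -0.7]
grip_width: -0.0001
grasp_force: 0.0
```

Call:
play_rows --plan "0 -0.015 0 0 0; 0 -0.02 0 0 0; 0 -0.02 0 0.04 0; 0 -0.02 0 0.08 0; 0 -0.08 -0.03 0.08 0; 0 -0.14 -0.05 0.08 0; 0 -0.19 -0.07 0.08 0; 0 -0.19 -0.07 0.08 0"

```text
t: 21.2
position: [0.3921, -0.0063, 0.2756]
tcp_rot: [0.72, 0.694, -0.0, -0.0]
ft_force: [0.7, -0.6, 0.1]
grip_width: 0.0001
grasp_force: 0.0
```

Run:
```python
from h import *
s=sense(); print(s['t'],s['position'],s['ft_force'])
a=grab_frame('wrist');b=grab_frame('scene');t=grab_frame('top')
o=np.zeros((600,800,3),np.uint8)
o[:,:400]=cv2.resize(t[100:265,235:345],(400,600),interpolation=cv2.INTER_CUBIC)
o[:300,400:]=cv2.resize(b[200:320,220:380],(400,300),interpolation=cv2.INTER_CUBIC)
o[300:,400:]=cv2.resize(a,(400,300))
cv2.imwrite('pics/m7.png',o[:,:,::-1])
```

```text
21.2 [ 0.39206917 -0.0063469   0.27562301] [ 0.72244869 -0.55391132  0.1100293 ]
```

View pics/m7.png

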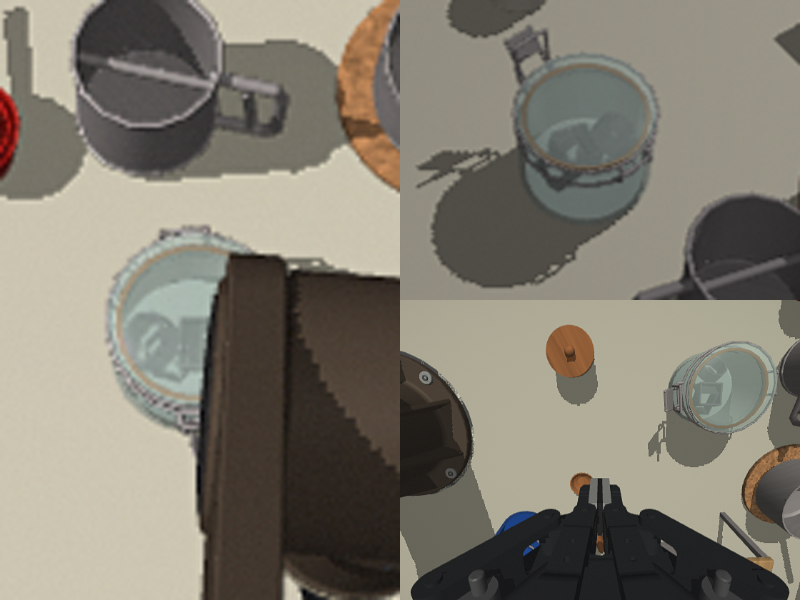

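The lid is shut with the cutters visible inside the jar. The latch lever points forward at (672,400) in the composite. Now I press it down.

Call:
play_rows --plan "0 0.05 0.03 -0.04 0; 0 0.0835 0.05 -0.08 0; 0 0.0835 0.05 -0.115 0; 0 0.0835 0.05 -0.115 0; 0 0.0835 0.05 -0.13 0; 0 0.0835 0.05 -0.145 0; 0 0.0835 0.05 -0.16 0; 0 0.0835 0.05 -0.17 0"

```text
t: 22.35
position: [0.4779, 0.0441, 0.105]
tcp_rot: [0.72, 0.694, -0.001, -0.0]
ft_force: [-3.2, 0.2, 2.7]
grip_width: -0.0001
grasp_force: 1.8
```

Call:
play_rows --plan "0 0 0 -0.01 0; 0 0 0 -0.02 0; 0 0 0 -0.028 0; 0 0 0 -0.034 0; 0 0 0 -0.034 0"

```text
t: 22.98
position: [0.4788, 0.0444, 0.0712]
tcp_rot: [0.719, 0.695, -0.0, -0.0]
ft_force: [-0.4, -0.8, -0.4]
grip_width: -0.0003
grasp_force: 0.0
```

Call:
play_rows --plan "0.05 -0.03 0 0.02 0; 0.05 -0.04 0.02 0.07 0; 0.06 -0.02 0.06 0.12 0; 0.06 0.03 0.1 0.12 0; 0.06 0.08 0.13 0.12 0; 0.06 0.098 0.136 0.08 0; 0.06 0.098 0.136 0.06 0; 0.06 0.098 0.136 0.06 0"

```text
t: 23.98
position: [0.576, 0.1802, 0.1303]
tcp_rot: [0.719, 0.695, -0.001, -0.001]
ft_force: [-0.5, -0.3, 0.5]
grip_width: 0.06
grasp_force: 0.0
```

Run:
```python
from h import *
s=sense(); print(s['t'],s['position'],s['ft_force'])
b=grab_frame('scene');t=grab_frame('top')
o=np.zeros((600,800,3),np.uint8)
o[:,:400]=cv2.resize(t[125:245,250:330],(400,600),interpolation=cv2.INTER_CUBIC)
o[:300,400:]=cv2.resize(b[200:305,230:370],(400,300),interpolation=cv2.INTER_CUBIC)
o[300:,400:]=cv2.resize(t,(400,300))
cv2.imwrite('pics/m8.png',o[:,:,::-1])
```

```text
23.975 [0.57600535 0.18020708 0.13028225] [-0.45952781 -0.28246324  0.52818954]
```

View pics/m8.png

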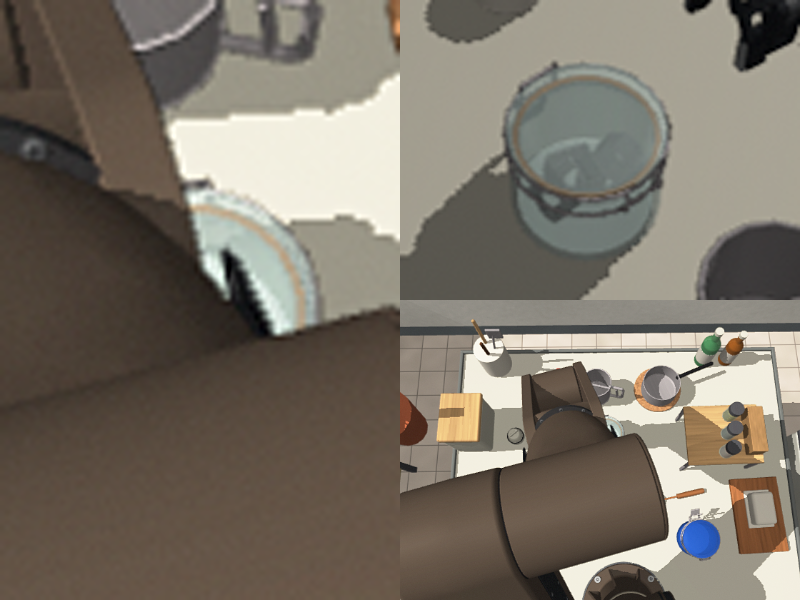

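The lever is no longer standing up, the bail lies over the lid's front edge, and the lid is shut. The latch is home. Now I lower beside the jar and push it toward -y with the spread fingers as a cradle.

Call:
play_rows --plan "0.06 -0.001 0 -0.04 0; 0.06 -0.001 0 -0.07 0; 0.06 -0.001 -0.02 -0.07 0; 0.06 -0.001 -0.04 -0.07 0; 0.06 -0.001 -0.05 -0.07 0; 0.06 -0.001 -0.058 -0.07 0; 0.06 -0.001 -0.066 -0.07 0; 0.06 -0.001 -0.074 -0.07 0"

```text
t: 25.08
position: [0.5775, 0.1066, 0.0625]
tcp_rot: [0.719, 0.695, 0.001, 0.001]
ft_force: [3.9, 5.3, 3.7]
grip_width: 0.0599
grasp_force: 0.0
```

Call:
play_rows --plan "0.06 -0.001 -0.01 0 0; 0.06 -0.002 -0.02 0 0; 0.06 -0.003 -0.03 0 0; 0.06 -0.004 -0.04 0 0; 0.06 -0.005 -0.05 0 0; 0.06 -0.006 -0.06 0 0; 0.06 -0.007 -0.07 0 0; 0.06 -0.008 -0.08 0 0"

```text
t: 26.08
position: [0.5687, 0.0266, 0.0622]
tcp_rot: [0.719, 0.695, 0.001, 0.0]
ft_force: [0.7, 8.1, 3.0]
grip_width: 0.0601
grasp_force: 0.0
```

Call:
play_rows --plan "0.06 -0.001 -0.01 0 0; 0.06 -0.002 -0.02 0 0; 0.06 -0.003 -0.03 0 0; 0.06 -0.004 -0.04 0 0; 0.06 -0.005 -0.05 0 0; 0.06 -0.006 -0.06 0 0; 0.06 -0.007 -0.07 0 0; 0.06 -0.007 -0.07 0 0"

```text
t: 27.08
position: [0.5613, -0.044, 0.062]
tcp_rot: [0.72, 0.694, 0.0, 0.0]
ft_force: [0.2, 0.5, -0.0]
grip_width: 0.06
grasp_force: 0.0
```

Run:
```python
from h import *
s=sense(); print(s['t'],s['position'],s['ft_force'])
b=grab_frame('scene');t=grab_frame('top');a=grab_frame('wrist')
o=np.zeros((600,800,3),np.uint8)
o[:300,:400]=cv2.resize(a,(400,300),interpolation=cv2.INTER_AREA)
o[:300,400:]=cv2.resize(t[120:270,270:470],(400,300),interpolation=cv2.INTER_CUBIC)
o[300:,:]=cv2.resize(b[195:405,60:380],(800,525),interpolation=cv2.INTER_CUBIC)[:300]
cv2.imwrite('pics/m9.png',o[:,:,::-1])
```

```text
27.075 [ 0.5613097  -0.04401844  0.06196694] [ 0.24627507  0.53247958 -0.00698065]
```

View pics/m9.png

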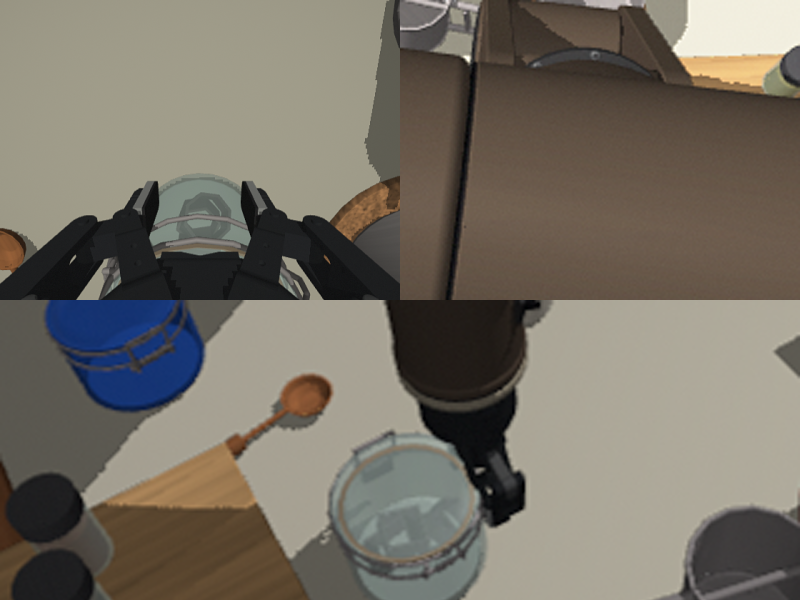

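The jar is upright and still latched, sitting centred in the finger cradle ahead of the riser. I continue the push.

Call:
play_rows --plan "0.06 0 -0.01 0 0; 0.06 -0.001 -0.02 0 0; 0.06 -0.001 -0.03 0 0; 0.06 -0.002 -0.04 0 0; 0.06 -0.002 -0.05 0 0; 0.06 -0.002 -0.06 0 0; 0.06 -0.002 -0.07 0 0; 0.06 -0.002 -0.08 0 0"

```text
t: 28.22
position: [0.5589, -0.1232, 0.0616]
tcp_rot: [0.719, 0.695, 0.0, -0.0]
ft_force: [-0.4, 7.6, 2.6]
grip_width: 0.0598
grasp_force: 0.0
```

Call:
play_rows --plan "0.06 0 -0.006 0 0; 0.06 0 -0.012 0 0; 0.06 0 -0.018 0 0; 0.06 0 -0.023 0 0; 0.06 0 -0.026 0 0; 0.06 0 -0.028 0 0"

```text
t: 28.98
position: [0.5589, -0.151, 0.0616]
tcp_rot: [0.719, 0.695, 0.0, -0.0]
ft_force: [0.1, 7.7, 3.4]
grip_width: 0.06
grasp_force: 0.0
```

Call:
play_rows --plan "0.06 0 -0.002 0 0; 0.06 0 -0.004 0 0; 0.06 0 -0.006 0 0"

```text
t: 29.35
position: [0.5589, -0.1569, 0.0616]
tcp_rot: [0.719, 0.695, 0.0, -0.0]
ft_force: [-0.2, 6.6, 3.4]
grip_width: 0.0598
grasp_force: 0.0
```

Call:
play_rows --plan "0.06 0 -0.001 0 0; 0.06 0 -0.002 0 0"

```text
t: 29.6
position: [0.5587, -0.1583, 0.0615]
tcp_rot: [0.719, 0.695, 0.0, -0.001]
ft_force: [0.7, 19.2, 4.2]
grip_width: 0.0601
grasp_force: 0.0
```

The force jumped to 19 N, so the jar is against the canister, and the tool y of -0.158 agrees with that. Backing off.

Call:
play_rows --plan "0.06 0 0.001 0 0; 0.06 0 0.02 0 0; 0.06 0 0.06 0 0; 0.06 0 0.11 0.03 0; 0.06 0 0.16 0.09 0; 0.06 -0.03 0.22 0.15 0; 0.06 -0.06 0.28 0.2 0; 0.06 -0.06 0.28 0.2 0"

```text
t: 30.6
position: [0.4979, 0.122, 0.2624]
tcp_rot: [0.719, 0.695, 0.0, 0.0]
ft_force: [0.7, 0.4, 0.3]
grip_width: 0.0597
grasp_force: 0.0
```

Run:
```python
from h import *
s=sense(); print(s['t'],s['position'],s['ft_force'])
b=grab_frame('scene');t=grab_frame('top')
o=np.zeros((600,800,3),np.uint8)
o[:300,:400]=cv2.resize(b,(400,300),interpolation=cv2.INTER_AREA)
o[:300,400:]=cv2.resize(t,(400,300),interpolation=cv2.INTER_AREA)
o[300:,:400]=cv2.resize(b[240:390,90:290],(400,300),interpolation=cv2.INTER_CUBIC)
o[300:,400:]=cv2.resize(t[130:250,340:500],(400,300),interpolation=cv2.INTER_CUBIC)
cv2.imwrite('pics/m10.png',o[:,:,::-1])
```

```text
30.6 [0.49787343 0.12197386 0.26240618] [0.65863397 0.35785417 0.29920112]
```

View pics/m10.png

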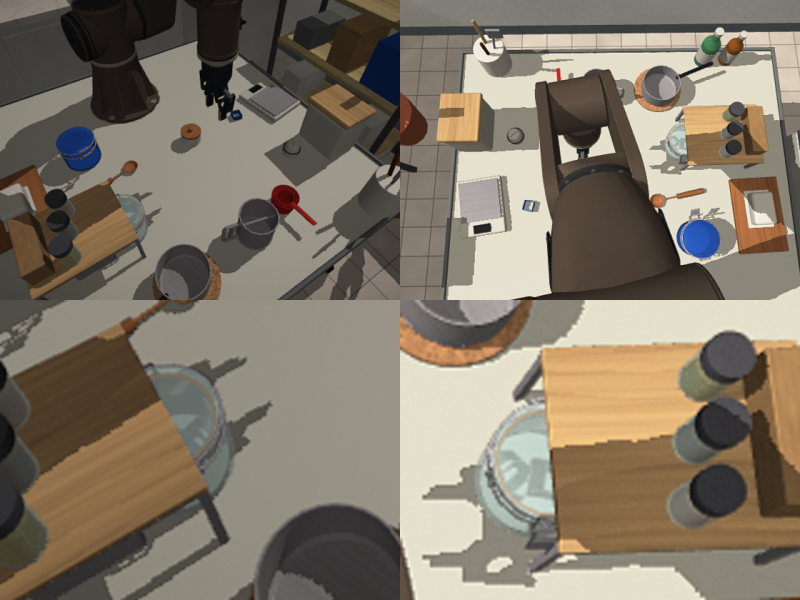

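Run:
```python
from h import *
c=get_calibration('top')
for z in (.03,.05,.076,.1): print(z,ray(c,396.8-.2,222,z).round(4))
for yaw in (0,6.5,12,18):
    a=np.radians(yaw); j=np.array([.559,-.2215]); e=np.array([np.cos(a),np.sin(a)])
    for r,z,n in((.0746,.031,'tip home'),(.107,.06,'lever at 1.2'),(.065,.076,'pivot')):
        u=proj(c,[*(j-r*e),z]); print(yaw,n,((u[0]-340)*2.5+400).round(),((u[1]-130)*2.5+300).round())
```

```text
0.03 [ 0.4988 -0.2243  0.03  ]
0.05 [ 0.495  -0.2192  0.05  ]
0.076 [ 0.4901 -0.2125  0.076 ]
0.1 [ 0.4856 -0.2064  0.1   ]
0 tip home 540.0 544.0
0 lever at 1.2 549.0 570.0
0 pivot 550.0 526.0
6.5 tip home 548.0 543.0
6.5 lever at 1.2 561.0 570.0
6.5 pivot 558.0 526.0
12 tip home 555.0 542.0
12 lever at 1.2 571.0 568.0
12 pivot 564.0 524.0
18 tip home 562.0 540.0
18 lever at 1.2 582.0 565.0
18 pivot 570.0 523.0
```

The lever's pixels at (542,530) fit the home position, with the pivot at 526 and the tip at 544. Handing in.

```bash
python3 -c "
from workcell import *
print(close_job())"
```

```text
the job is handed in; nothing more can be done
None
```

I put all four cutters that were out (hexagon, oblong, octagon, square) in the jar, shut and latched it, and slid it upright under the riser deck against the canister; the job is handed in at about 31 s, and no verdict came back.

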